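Let the blue marbles out of their dispenser at the market stall

TASK

A customer has picked the blue marbles. With the fingertips, press down the red pad of the rocking lever on the dispenser that holds the blue marbles and keep it down until all three have rolled into its tray, then let go so that the gate drops shut. Only press the pad: do not touch or lift the marbles or the gate, and leave the yellow dispenser and the small goods standing on both boards alone.

Things in the scene. Friction and masses are not known exactly. Their poses are not given: they have to be found in the camera images.
- blue_unit: the fixed dispenser loaded with blue marbles: wooden board 290 (x) x 230 (y) x 10 mm with chute, tray and rocking lever. Origin: centre of its underside on the table; its x axis = way the marbles roll, y to its left, z up. Bare board 10 high elsewhere, except for two small things on it
- blue_chute (a point): middle of the chute floor at its low end (unit frame 55, 75, 30 mm): sloping wooden channel 34 wide inside, with 20 mm walls, that rises 0.13 rad towards -x for 195 mm
- blue_tray (a point): middle of the tray's floor (unit frame 98, 49, 14 mm); tray inside about 85 (x) x 118 (y) mm, walls 42 above the table, open towards the chute; its floor falls gently to the right (-y), and a fence across its left far corner turns the marbles that way
- blue_axle (a point): middle of the lever's axle (unit frame -15, -5, 85 mm), parallel to unit x, in an aluminium fork 30 wide and 96 high. The steel lever, 14 wide, lies across the unit: red pad on its -y end, gate on its +y end over the chute
- blue_pad (a point): centre of the top face of the blue dispenser's red round press pad, 40 dia x 8 thick, on the lever's end. At rest it is at unit (-15, -90, 118) mm, tilted 0.24 rad. Full stroke is 44 mm down, to a hard stop at 0.26 rad tilt the other way; 41 mm opens the gate well. Takes 3.5 N to start, 6.5 N fully down; springs back when let go
- blue_gate (a point): brass gate tongue of the blue dispenser, 18 wide, 4 thick, 40 high, hanging across the chute from the lever's other end, 80 mm from the axle; this point: centre of its lower edge. Shut, it stops 6 mm above the chute floor; it must rise about 25 mm to let marbles pass
- blue_lever (a joint): angle of the blue dispenser's lever: 0 = gate shut (pad up), 0.5 rad = pad fully down and gate fully raised; marbles begin to pass at about 0.3
- blue_marble1_center (a point): centre of blue marble 1 (28 dia), waiting against the gate at the start; in the tray a marble's centre is 24 to 34 mm above the table, on the chute over 43
- blue_marble2_center (a point): centre of blue marble 2 (28 dia), queued behind it at the start; in the tray a marble's centre is 24 to 34 mm above the table, on the chute over 43
- blue_marble3_center (a point): centre of blue marble 3 (28 dia), queued behind it at the start; in the tray a marble's centre is 24 to 34 mm above the table, on the chute over 43
- yellow_unit: the fixed dispenser loaded with yellow marbles: wooden board 290 (x) x 230 (y) x 10 mm with chute, tray and rocking lever. Origin: centre of its underside on the table; its x axis = way the marbles roll, y to its left, z up. Bare board 10 high elsewhere, except for two small things on it. Built the same as the blue one
- yellow_pad (a point): centre of the top face of the yellow dispenser's red round press pad, 40 dia x 8 thick, on the lever's end. At rest it is at unit (-15, -90, 118) mm, tilted 0.24 rad. Full stroke is 44 mm down, to a hard stop at 0.26 rad tilt the other way; 41 mm opens the gate well. Takes 3.5 N to start, 6.5 N fully down; springs back when let go
- yellow_gate (a point): brass gate tongue of the yellow dispenser, 18 wide, 4 thick, 40 high, hanging across the chute from the lever's other end, 80 mm from the axle; this point: centre of its lower edge. Shut, it stops 6 mm above the chute floor; it must rise about 25 mm to let marbles pass
- yellow_lever (a joint): angle of the yellow dispenser's lever: 0 = gate shut (pad up), 0.5 rad = pad fully down and gate fully raised; marbles begin to pass at about 0.3
- yellow_marble1_center (a point): centre of yellow marble 1 (28 dia), waiting against the gate at the start; in the tray a marble's centre is 24 to 34 mm above the table, on the chute over 43
- yellow_marble2_center (a point): centre of yellow marble 2 (28 dia), queued behind it at the start; in the tray a marble's centre is 24 to 34 mm above the table, on the chute over 43
- yellow_marble3_center (a point): centre of yellow marble 3 (28 dia), queued behind it at the start; in the tray a marble's centre is 24 to 34 mm above the table, on the chute over 43
- tin_green: small round green tin, 42 dia x 26 high, standing on the blue dispenser's board near unit (-105, -60) mm; origin: centre of its underside; leave alone
- stamp_block: wooden hand stamp, 50 x 30 x 60 high, standing on the blue dispenser's board near unit (100, -70) mm; origin: centre of its underside; leave alone
- tin_white: small round white tin, 42 dia x 26 high, standing on the yellow dispenser's board near unit (-105, -60) mm; origin: centre of its underside; leave alone
- ring_box: red box, 45 x 45 x 35 high, standing on the yellow dispenser's board near unit (100, -70) mm; origin: centre of its underside; leave alone

How it is judged:
On the way, in this order (a step that is already met when the one before it is completed fails the run):
1. the blue dispenser's pad is pressed down by the fingers and its gate is up (value of joint blue_lever above 0.28 rad and contact force between the fingers and blue_lever_c2 above 0.5 N), for 0.1 s.
2. all three blue marbles are in their tray (x of blue_marble1_center in the frame of blue_unit between 0.056 and 0.143 m and y of blue_marble1_center in the frame of blue_unit between -0.015 and 0.113 m and z of each of blue_marble1_center, blue_marble2_center, blue_marble3_center in the frame of blue_unit below 0.036 m and x of blue_marble2_center in the frame of blue_unit between 0.056 and 0.143 m and y of blue_marble2_center in the frame of blue_unit between -0.015 and 0.113 m and x of blue_marble3_center in the frame of blue_unit between 0.056 and 0.143 m and y of blue_marble3_center in the frame of blue_unit between -0.015 and 0.113 m), for 0.1 s.
At the end, for the whole second after the job is handed in: All three blue marbles lie still (under 30 mm/s) on the floor of their own tray, the blue gate is shut again (lever under 0.05 rad), the yellow gate is shut (under 0.05 rad) with its marbles within 20 mm of where they were, and no tin, stamp or box on the boards has moved more than 20 mm (all of step 2 and linear speed of each of blue_marble1, blue_marble2, blue_marble3 below 0.03 m/s and value of joint each of blue_lever, yellow_lever below 0.05 rad and distance of each of yellow_marble1_center, yellow_marble2_center, yellow_marble3_center, tin_green, stamp_block, tin_white, ring_box from where it was at the start of the episode below 0.02 m); the robot touches nothing.
It fails at once if a marble is touched by the robot (contact force between any of the fingers, the arm and blue_marble1 above 0.3 N or contact force between any of the fingers, the arm and blue_marble2 above 0.3 N or contact force between any of the fingers, the arm and blue_marble3 above 0.3 N or contact force between any of the fingers, the arm and yellow_marble1 above 0.3 N or contact force between any of the fingers, the arm and yellow_marble2 above 0.3 N or contact force between any of the fingers, the arm and yellow_marble3 above 0.3 N).
It fails at once if a marble is lifted (centre over 100 mm above the table) (height (world z) of any of blue_marble1_center, blue_marble2_center, blue_marble3_center, yellow_marble1_center, yellow_marble2_center, yellow_marble3_center above 0.1 m).
It fails at once if a gate is touched by the robot instead of being raised by its lever (contact force between any of the fingers, the arm and blue_lever_c3 above 0.3 N or contact force between any of the fingers, the arm and yellow_lever_c3 above 0.3 N).
It fails at once if the yellow dispenser's lever is pressed (over 0.12 rad) (value of joint yellow_lever above 0.12 rad).
It fails at once if a tin, the stamp or the red box on the boards is moved by over 30 mm or tipped (distance of any of tin_green, stamp_block, tin_white, ring_box from where it was at the start of the episode above 0.03 m or angle between any of tin_green, stamp_block, tin_white, ring_box's own z axis and vertical above 0.5 rad).
It also fails if it takes over 40 s, if anything falls off the work surface, if the arm or the gripper's body presses on something with over 40 N, if the wrist force passes 120 N, or if a joint passes its speed limit or range.

ROBOT

A 7-joint arm with a two-finger parallel gripper is mounted at the origin on the work surface. World frame = base frame: x ahead of the robot, y to its left, z up, the work surface at z = 0. Lengths are in m, angles in rad, forces in N, time in s.
With the tool pointing down it reaches from about 0.425 to 0.925 m from the base axis. Payload 6.8 kg.
Tool frame: the origin (TCP) lies between the finger pads; the fingertips stand 17 mm ahead of it and the grasp point (between the pads) lies 2 mm behind it; z points along the fingers, y is the direction in which the jaws open and shut (so a half turn about z gives the same grasp; the last joint's range is limited). The gripper opens to 85 mm and grips with 20 to 120 N. Pads are 22 mm wide; open, the fingers measure 114 mm over their backs; the gripper's body (76 mm by 85 mm) begins 54 mm behind the grasp point. The pads swing forward as they close: fully open they stand 13 mm farther back than shut.
Start: joints at [-1.336, 0.477, 0.022, 1.555, -0.011, 1.109, -0.083], TCP at [0.227, 0.636, 0.248] pointing down, gripper open.
Joint ranges: [-2.96, 2.96], [-0.34, 2.1], [-1.41, 1.46], [0.24, 2.44], [-1.37, 4.51], [0.17, 1.92], [-2.96, 2.96]. Speed limits (rad/s): [2.39, 2.39, 3.14, 3.14, 3.14, 3.14, 3.14].

INTERFACE

Orientations are given as a unit quaternion [w, x, y, z].
In Python, from station import bot gives the robot as it stands. The module is installed in compiled form; this text tells all that it offers.
- The arm moves only by the tool carry_out, never from a script. Its argument "moves" is a list of rows, each a list of 3 entries, a list of its own where there are three numbers: the turn, a rotation vector about the tool's x, y, z in degrees, then the shift along the tool's x, y, z in cm, then the finger opening in cm, from 0 to 8.54. A call has 1 to 5 rows; each row is the pose to reach, as a shift and turn from the pose commanded when the call began, along the tool's axes at that moment; what a row does not reach only later rows make up. A row lasts 1/8 s, in which the tool goes at most 62.5 mm and 10.7 degrees, less where a joint would pass 70% of its speed; a pose out of reach is approached as far as the arm can. A call with a gripper value outside its range is refused whole. The fingers move at their own pace and stop on an object; "newtons" is the grip in N (left out, the last holds). Time passes only in rows, so rows that repeat a pose let the fingers close. It gives the time, the measured TCP pose, the force and the opening at its end, in the units of the state.
- bot.get_obs(): the state, without advancing time (a new reading comes with each control period).
- bot.read_camera(name): name is "side" or "top" or "wrist"; returns the picture (480x640x3 uint8, red, green, blue); there is no depth.
- bot.camera_info(name): a dict with "vertical_fov" (degrees; the focal length in pixels is half the picture's height over the tangent of half this angle, whatever the lens; pixels are square), "cx", "cy" (the principal point, pixels), "position" and "attitude" of the camera in the world. Camera axes: x right, y up, looking along -z (the intrinsics and any distortion apply to the point x, -y, -z); pixel columns grow to the right and rows downward; lengths in m; the calibration is good to about 2 mm. A picture is of the moment at which its call begins: read the wrist's pose just before it. camera_info takes no time and is no camera call; for the wrist camera it gives the pose at the moment of the call.
- bot.hand_in(): hands the job in, once; it reports no verdict.
Trained networks look in the newest picture that a camera, given by its name, has taken for a name from the list of things; names that differ only in an ending like _2 or _b are one class to them, and where a whole thing is asked for, a point or a joint stands for the part that bears it (a point fixed in the world has none). Each returns a list of dicts, best first, with "score" (0 to 1); they miss things now and then, are a little off and sometimes report something else, mostly with a low value. They report only what shows in the picture. A call takes as long as a camera call.
- bot.silhouettes(label, camera): "region" (480x640 bool, what is visible of it) and "location" ([column, row] in pixels, amid what is visible of it).
The state is a dict: "t": time; "q": joint angles; "joint_vel": joint speeds; "joint_torque": joint torques, N m; "eef_pos": TCP position; "tool_rot": TCP orientation; "contact_force": force on the tool from outside, world axes, zero at the start; "torque": the same for the moment, N m; "gripper_width": opening from 0.0 (shut) to 1.0 (fully open).
Only numpy, scipy, OpenCV 4.12 (cv2) and the standard library are available. Lean on these libraries where they do the work, as an engineer would, in place of code of your own. Each camera call takes 0.05 s, during which the arm holds its last target. There are 200 camera calls.

## Working session

There is one attempt and no reset: what is moved stays moved. The work goes in short steps, Python scripts to look and compute and a tool call to move; the robot and the scene stay as the last step left them, time stands still between calls to the robot, and variables do not carry over. Pictures are saved under pics/ and viewed, about 8 in all and at most 12, crops included, and the job is handed in when it is done.

Besides the shell and the picture viewer there is one more tool, called after ">>>" as name(argument=value, ...) on one line, values as JSON. carry_out: Moves the arm, as the interface text tells. Its arguments: {"type":"object","properties":{"moves":{"type":"array"},"newtons":{"type":"number"}},"required":["moves"]}

```bash
mkdir -p pics; cat > h.py <<'E'
import numpy as np, cv2
from station import bot
from scipy.spatial.transform import Rotation as R
def rot(a):
    a=np.array(a,float)
    return a if a.shape==(3,3) else R.from_quat(a,scalar_first=True).as_matrix()
def snap(cam,fn=None):
    i=bot.camera_info(cam); im=bot.read_camera(cam)
    if fn: cv2.imwrite('pics/'+fn,im[:,:,::-1])
    return im,i
def ray(i,px):
    f=240/np.tan(np.radians(i['vertical_fov'])/2)
    d=np.array([(px[0]-i['cx'])/f,-(px[1]-i['cy'])/f,-1.])
    return np.array(i['position']),rot(i['attitude'])@d
def proj(i,P):
    f=240/np.tan(np.radians(i['vertical_fov'])/2)
    c=rot(i['attitude']).T@(np.array(P)-i['position'])
    return np.array([i['cx']-f*c[0]/c[2], i['cy']+f*c[1]/c[2]])
def atz(i,px,z):
    o,d=ray(i,px); return o+d*(z-o[2])/d[2]
def tri(rs):
    A=0;b=0
    for o,d in rs:
        d=d/np.linalg.norm(d);M=np.eye(3)-np.outer(d,d);A=A+M;b=b+M@o
    return np.linalg.solve(A,b)
E
python3 - <<'E'
from h import *
o=bot.get_obs();print(o)
for c in ['top','side']:
    im,i=snap(c,c+'1.png'); print(c,i)
    for n in ['blue_pad','yellow_pad','blue_marble1_center','blue_axle','tin_green','stamp_block','tin_white','ring_box']:
        for s in bot.silhouettes(n,c)[:3]: print(n,round(s['score'],2),np.round(s['location'],1),s['region'].sum())
E
```

```text
{'t': 0.0, 'q': array([-1.33611173,  0.47784102,  0.02234904,  1.55642824, -0.01150593,
        1.10932387, -0.08311452]), 'joint_vel': array([-1.05510668e-03,  3.50648217e-04, -5.45326044e-04,  1.29252980e-03,
        1.26608995e-03, -9.83794705e-05, -6.64745642e-04]), 'joint_torque': array([ 1.36510835e-04, -5.96457875e+01,  1.60839289e+00, -2.81195909e+01,
        1.25771662e-02,  9.23598156e-03,  1.15206439e-05]), 'eef_pos': array([0.22670256, 0.63519838, 0.24730825]), 'tool_rot': array([-9.04484529e-05,  1.70556103e-01,  9.85347522e-01, -9.31704851e-04]), 'contact_force': array([-0.32937928, -0.7162937 ,  0.99636642]), 'torque': array([-0.00124194,  0.01768261, -0.00040911]), 'gripper_width': 1.0014467410785288}
top {'vertical_fov': 51.57871833043792, 'cx': 322.34120505367525, 'cy': 237.8566163349385, 'position': array([ 0.4062508 , -0.00817462,  1.07849537]), 'attitude': array([ 0.71352374,  0.04418927, -0.04336849, -0.69788993])}
blue_pad 0.7 [436.9 245.3] 970
yellow_pad 0.78 [230.1 226.1] 811
blue_marble1_center 0.48 [379.8 243.8] 115
blue_axle 0.86 [414.9 241.2] 13521
tin_green 0.67 [427.4 295.7] 332
stamp_block 0.87 [460.9 208.5] 391
stamp_block 0.68 [416.3 242.8] 13572
stamp_block 0.59 [219.2 220.3] 12815
tin_white 0.66 [244.3 267.5] 341
ring_box 0.97 [251.  177.5] 487
side {'vertical_fov': 50.700607298366315, 'cx': 312.5488627383574, 'cy': 237.92606760952987, 'position': array([0.29322685, 0.66207966, 0.55990489]), 'attitude': array([-0.14866851, -0.0906813 ,  0.47063005,  0.86497511])}
blue_pad 0.71 [363.2 189.2] 734
yellow_pad 0.88 [251.3 316.5] 1629
yellow_pad 0.38 [324.4 348.7] 781
blue_axle 0.81 [351.1 233.6] 9115
blue_axle 0.64 [254.8 321.8] 1915
tin_green 0.83 [410.1 221.7] 357
tin_green 0.17 [278.3 396. ] 382
stamp_block 0.86 [332.  195.3] 363
stamp_block 0.54 [353.5 234. ] 9136
tin_white 0.77 [325.8 348. ] 738
tin_white 0.51 [409.  224.1] 382
ring_box 0.95 [211.6 316.2] 1006
```

View pics/top1.png

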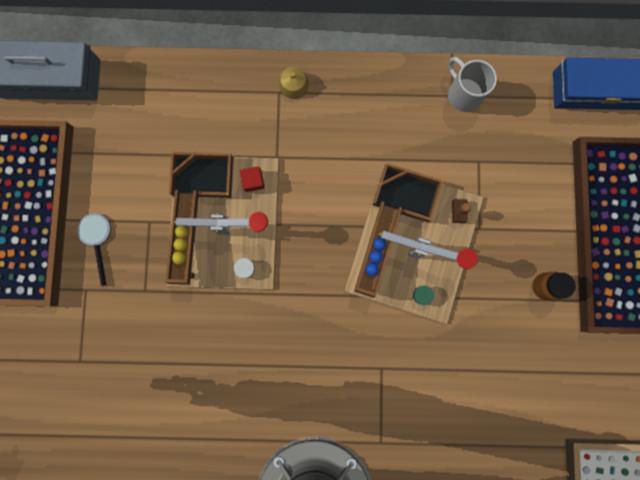

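View pics/side1.png

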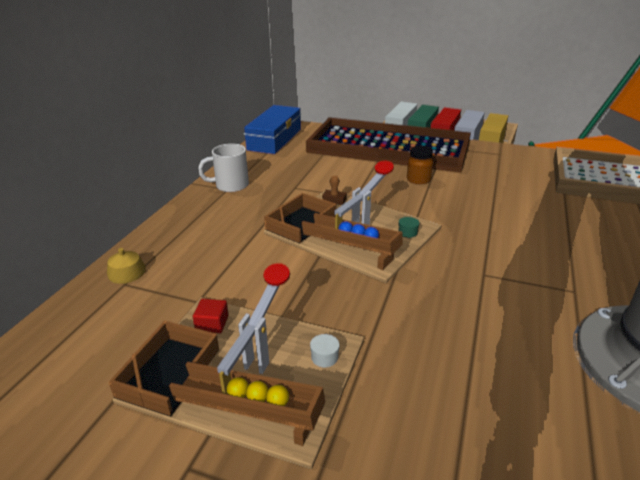

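```bash
python3 - <<'E'
from h import *
# same-moment: cameras fixed
t=bot.camera_info('top');s=bot.camera_info('side')
for n,a,b in [('bluepad',(436.9,245.3),(363.2,189.2)),('yellowpad',(230.1,226.1),(251.3,316.5)),('green',(427.4,295.7),(410.1,221.7)),('stamp',(460.9,208.5),(332,195.3)),('white',(244.3,267.5),(325.8,348)),('ring',(251,177.5),(211.6,316.2))]:
    P=tri([ray(t,a),ray(s,b)]); print(n,P.round(4),(proj(t,P)-a).round(1),(proj(s,P)-b).round(1),'pad@z118',atz(t,a,.118).round(3))
E
```

```text
bluepad [ 0.5199 -0.2368  0.0837] [0.  0.1] [-0.1 -0. ] pad@z118 [ 0.516 -0.229  0.118]
yellowpad [0.5584 0.1851 0.0821] [-1.4 -4. ] [6.1 0.8] pad@z118 [0.545 0.175 0.118]
green [ 0.4185 -0.2285  0.0304] [0.1 0.5] [-0.5 -0. ] pad@z118 [ 0.418 -0.21   0.118]
stamp [ 0.6083 -0.3034  0.0214] [0. 0.] [-0. -0.] pad@z118 [ 0.59  -0.276  0.118]
white [0.4683 0.1579 0.0266] [0.2 0.9] [-1.4 -0.2] pad@z118 [0.465 0.144 0.118]
ring [0.6626 0.1507 0.0263] [0.5 1.4] [-2.  -0.4] pad@z118 [0.643 0.138 0.118]
```

The networks mark the whole lever, not just the pad. In the top view the blue pad is at about (468,258) and in the side view at about (384,168). The blue unit is turned by roughly -15°. I'll segment the red discs by colour.

```bash
cat >> h.py <<'E'
def red(im,near,r=40):
    h=cv2.cvtColor(im,cv2.COLOR_RGB2HSV)
    m=(((h[...,0]<6)|(h[...,0]>174))&(h[...,1]>190)&(h[...,2]>110)).astype(np.uint8)
    n,l,st,ce=cv2.connectedComponentsWithStats(m)
    k=[j for j in range(1,n) if st[j,4]>40 and np.hypot(*(ce[j]-near))<r]
    j=max(k,key=lambda j:st[j,4]); return ce[j],st[j]
E
python3 - <<'E'
from h import *
from scipy.optimize import least_squares
a,t=snap('top');b,s=snap('side')
pa,sa=red(a,(468,258));pb,sb=red(b,(384,168));print(pa,sa,pb,sb)
P=tri([ray(t,pa),ray(s,pb)]);print('pad',P.round(4),proj(t,P)-pa,proj(s,P)-pb)
# unit pose from pad, green tin, stamp
u=np.array([[-15,-90],[-105,-60]])/1000.
w=np.array([P[:2],[.4185,-.2285]])
f=lambda p:((R.from_euler('z',p[2]).as_matrix()[:2,:2]@u.T).T+p[:2]-w).ravel()
r=least_squares(f,[.5,-.15,-.3]);print(r.x,r.fun)
# board corners
p=r.x;M=R.from_euler('z',p[2]).as_matrix()
im=a.copy()
for q in [(-.145,-.115,.01),(.145,-.115,.01),(.145,.115,.01),(-.145,.115,.01),(-.015,-.005,.085),(-.015,-.09,.118)]:
    x=M@q+[p[0],p[1],0];print(q,proj(t,x).round(1),proj(s,x).round(1))
E
```

```text
[466.93818182 258.36363636] [458 250  19  18 275] [383.87064677 166.69154229] [375 160  19  14 201]
pad [ 0.4915 -0.2878  0.1154] [0.07399468 0.37810697] [-0.36257086 -0.0295725 ]
[ 0.53759494 -0.20911621 -0.36032273] [ 0.00031686 -0.00025732 -0.00031686  0.00025732]
(-0.145, -0.115, 0.01) [443.  323.7] [439.7 225.9]
(0.145, -0.115, 0.01) [488.8 199.2] [330.6 186. ]
(0.145, 0.115, 0.01) [390.7 161. ] [261.7 224.8]
(-0.145, 0.115, 0.01) [342.3 283.1] [376.1 278.1]
(-0.015, -0.005, 0.085) [423.  244.1] [358.5 194.7]
(-0.015, -0.09, 0.118) [467.5 258.5] [383.5 165.4]
```

```bash
python3 - <<'E'
from h import *
t=bot.camera_info('top')
c=np.array([atz(t,p,.01)[:2] for p in [(448,322),(483,197),(387,165),(346,291)]])
print(c.round(3),c.mean(0).round(4))
for a,b in [(0,1),(3,2),]: d=c[b]-c[a];print(np.hypot(*d),np.arctan2(d[1],d[0]))
M=R.from_euler('z',-.27).as_matrix()[:2,:2]
print('pad from board',M@[-.015,-.09]+c.mean(0))
E
```

```text
[[ 0.365 -0.276]
 [ 0.637 -0.355]
 [ 0.705 -0.145]
 [ 0.426 -0.059]] [ 0.5332 -0.2087]
0.2833028099088576 -0.2830220024861357
0.2916443900018142 -0.2993964533453802
pad from board [ 0.4947703  -0.29139889]
```

>>> carry_out(moves=[[[0,0,0],[-4.7,-3.7,0],0],[[0,0,0],[-9.4,-7.4,0],0],[[0,0,0],[-14.1,-11.1,0],0],[[0,0,0],[-18.8,-14.8,0],0],[[0,0,0],[-23.5,-18.5,0],0]], newtons=20)

```text
t: 1.62
eef_pos: [0.387, 0.3808, 0.2486]
tool_rot: [0.0, 0.171, 0.985, 0.0]
contact_force: [1.1, -0.5, 0.4]
gripper_width: -0.003
```

Board corners and the pad triangulation agree: pad at about (0.492, -0.289), yaw about -0.29.

>>> carry_out(moves=[[[0,0,0],[-4.7,-3.7,0],0],[[0,0,0],[-9.4,-7.4,0],0],[[0,0,0],[-14.1,-11.1,0],0],[[0,0,0],[-16.1,-16.7,0],0],[[0,0,0],[-18.1,-22.3,0],0]])

```text
t: 2.25
eef_pos: [0.4818, 0.1096, 0.2484]
tool_rot: [0.0, 0.171, 0.985, 0.0]
contact_force: [0.7, -0.5, 0.2]
gripper_width: -0.001
```

>>> carry_out(moves=[[[0,0,0],[-2,-5.6,0],0],[[0,0,0],[-4,-11.2,0],0],[[0,0,0],[-6,-16.8,0],0],[[0,0,0],[-8,-22.4,0],0],[[0,0,0],[-9,-25,0],0]])

```text
t: 2.88
eef_pos: [0.4816, -0.1578, 0.2488]
tool_rot: [0.001, 0.173, 0.985, -0.0]
contact_force: [-0.2, 0.7, 0.8]
gripper_width: -0.0
```

```bash
python3 - <<'E'
from h import *
o=bot.get_obs();print(o['eef_pos'],o['q'])
im,i=snap('wrist','w1.png')
print(i['position'],rot(i['attitude']))
P=np.array([.492,-.289,.1154]);print(proj(i,P))
T=rot(o['tool_rot']);print('to pad (tool cm):',(T.T@(P-o['eef_pos'])*100).round(2))
E
```

```text
[ 0.48161849 -0.15782649  0.24877314] [-0.20224287  0.20479004  0.45813133  1.97600762 -0.10757072  0.98297644
  1.53069199]
[ 0.40955737 -0.13126912  0.37529838] [[ 3.40015244e-01 -8.96054499e-01 -2.85439957e-01]
 [ 9.40419864e-01  3.23865829e-01  1.03544218e-01]
 [-3.37013847e-04 -3.03640018e-01  9.52786768e-01]]
[139.94290325 304.93974397]
to pad (tool cm): [ -5.43 -11.97  13.35]
```

View pics/w1.png

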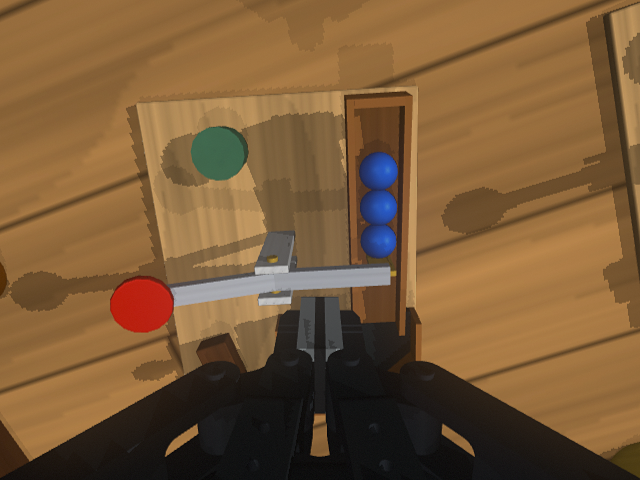

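Wrist view: pad at (141,304), predicted (140,305), so the estimate holds. The marbles are queued behind the gate and the path is clear.

>>> carry_out(moves=[[[0,0,0],[-2.2,-5.0,0],0],[[0,0,0],[-4.4,-10.0,0],0],[[0,0,0],[-5.4,-12.2,3],0],[[0,0,0],[-5.4,-12.2,6.5],0],[[0,0,0],[-5.4,-12.2,9],0]])

```text
t: 3.55
eef_pos: [0.4918, -0.287, 0.1569]
tool_rot: [-0.001, 0.171, 0.985, 0.0]
contact_force: [-0.2, 0.7, 0.2]
gripper_width: 0.003
```

```bash
python3 - <<'E'
from h import *
o=bot.get_obs();print(o['eef_pos'],o['contact_force'],o['q'].round(2))
im,i=snap('wrist','w2.png')
P=np.array([.492,-.289,.1154]);print(proj(i,P))
try:
    p,s=red(im,proj(i,P),80);print(p,s,atz(i,p,.118))
except Exception as e: print(e)
T=rot(o['tool_rot']);print('to pad (tool cm):',(T.T@(P-o['eef_pos'])*100).round(2))
print('tip px',proj(i,o['eef_pos']+T@[0,0,.017]))
E
```

```text
[ 0.49176539 -0.2870059   0.15687405] [-0.22488987  0.73790388  0.16613182] [ 0.06  0.44  0.47  1.92 -0.26  0.84  1.89]
[314.11045046 290.20079467]
[319.20415879 279.13019849] [ 274  247   90   70 4232] [ 0.48684857 -0.28484545  0.118     ]
to pad (tool cm): [-0.09 -0.18  4.15]
tip px [318.17978308 315.62865525]
```

View pics/w2.png

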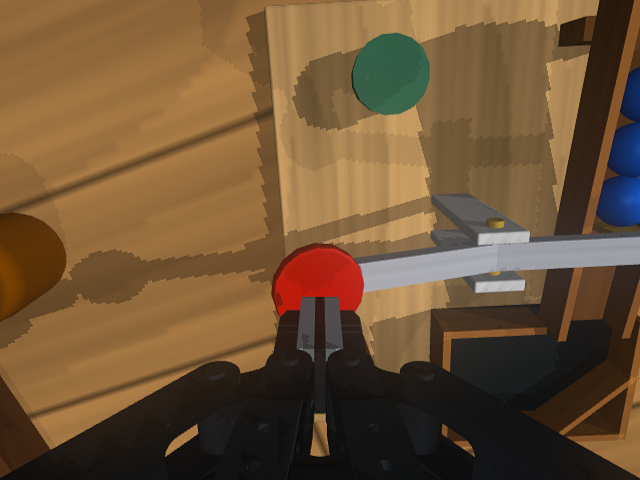

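Pad centre is at about column 318 and the tips at column 320, on the pad. Pressing now.

>>> carry_out(moves=[[[0,0,0],[0,0,1.5],0],[[0,0,0],[0,0,3],0],[[0,0,0],[0,0,4.5],0],[[0,0,0],[0,0,6],0],[[0,0,0],[0,0,6.2],0]])

```text
t: 4.22
eef_pos: [0.4925, -0.2885, 0.0962]
tool_rot: [0.001, 0.171, 0.985, -0.001]
contact_force: [-0.0, -3.4, 5.9]
gripper_width: 0.003
```

```bash
python3 - <<'E'
from h import *
o=bot.get_obs();print(o['eef_pos'],o['contact_force'])
im,i=snap('side','s2.png'); p,s=red(im,(384,185),40);print(p,s)
cv2.imwrite('pics/s2c.png',cv2.resize(im[110:300,230:480,::-1],None,fx=3,fy=3))
o=bot.get_obs();print(o['eef_pos'],o['contact_force'])
E
```

```text
[ 0.49253176 -0.28848574  0.09622954] [-0.04982348 -3.44533261  5.89737127]
[384.79661017 185.44067797] [375 183  18   6  59]
[ 0.49250603 -0.28849102  0.09643795] [-1.49869146 -3.47682801  6.50279394]
```

View pics/s2c.png

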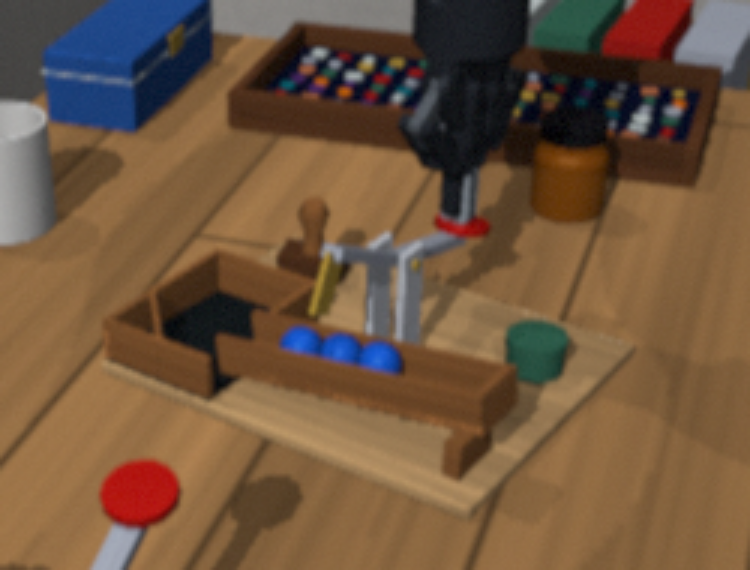

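The gate is up, the force is about 6 N, and the marbles are starting to roll. I'll hold with a little more depth.

>>> carry_out(moves=[[[0,0,0],[0,0,0.2],0],[[0,0,0],[0,0,0.2],0],[[0,0,0],[0,0,0.2],0],[[0,0,0],[0,0,0.2],0],[[0,0,0],[0,0,0.2],0]])

```text
t: 4.9
eef_pos: [0.4926, -0.2884, 0.0952]
tool_rot: [0.001, 0.171, 0.985, -0.001]
contact_force: [-1.1, -3.6, 5.6]
gripper_width: -0.0
```

>>> carry_out(moves=[[[0,0,0],[0,0,0],0],[[0,0,0],[0,0,0],0],[[0,0,0],[0,0,0],0],[[0,0,0],[0,0,0],0],[[0,0,0],[0,0,0],0]])

```text
t: 5.52
eef_pos: [0.4926, -0.2884, 0.0952]
tool_rot: [0.001, 0.171, 0.985, -0.001]
contact_force: [-1.6, -3.2, 6.1]
gripper_width: 0.0
```

>>> carry_out(moves=[[[0,0,0],[0,0,0],0],[[0,0,0],[0,0,0],0],[[0,0,0],[0,0,0],0],[[0,0,0],[0,0,0],0],[[0,0,0],[0,0,0],0]])

```text
t: 6.15
eef_pos: [0.4925, -0.2884, 0.0952]
tool_rot: [0.001, 0.171, 0.985, -0.001]
contact_force: [-2.3, -2.8, 6.0]
gripper_width: -0.001
```

```bash
python3 - <<'E'
from h import *
o=bot.get_obs();print(o['t'],o['eef_pos'],o['contact_force'])
im,i=snap('side'); im2,j=snap('top')
c=[cv2.resize(x[:,:,::-1],(400,400)) for x in (im[180:260,250:420],im2[150:310,330:490])]
cv2.imwrite('pics/c3.png',np.hstack(c))
E
```

```text
6.15 [ 0.49253494 -0.28842069  0.09522095] [-2.26557056 -2.83708025  6.04375052]
```

View pics/c3.png

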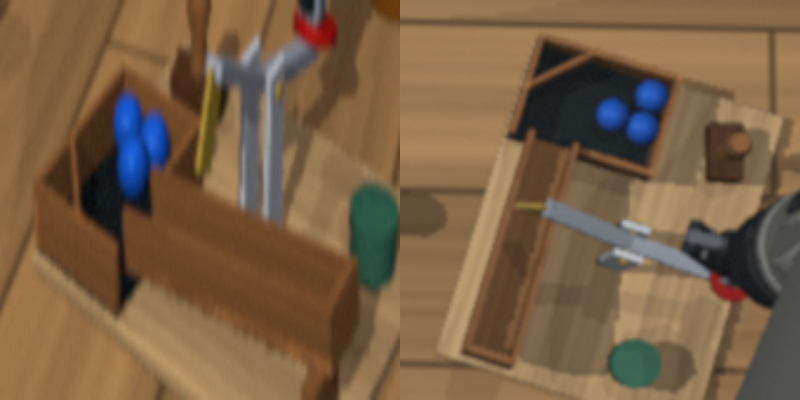

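All three marbles are in the tray at its right end and the chute is empty. I'll release smoothly and rise clear.

>>> carry_out(moves=[[[0,0,0],[0,0,-1.2],0],[[0,0,0],[0,0,-2.4],0],[[0,0,0],[0,0,-3.6],0],[[0,0,0],[0,0,-5],0],[[0,0,0],[0,0,-8],0]])

```text
t: 6.88
eef_pos: [0.4908, -0.2863, 0.174]
tool_rot: [-0.002, 0.17, 0.985, 0.0]
contact_force: [0.5, 0.2, 0.3]
gripper_width: 0.001
```

>>> carry_out(moves=[[[0,0,0],[0,0,-5],0],[[0,0,0],[0,0,-9],0],[[0,0,0],[0,0,-9],0],[[0,0,0],[0,0,-9],0],[[0,0,0],[0,0,-9],0]])

```text
t: 7.5
eef_pos: [0.4912, -0.2866, 0.2629]
tool_rot: [-0.001, 0.171, 0.985, 0.0]
contact_force: [-0.3, -0.7, -0.3]
gripper_width: -0.001
```

```bash
python3 - <<'E'
from h import *
o=bot.get_obs();print(o['t'],o['eef_pos'],o['contact_force'])
im,i=snap('side'); im2,j=snap('top')
print(red(im,(384,167))[0])
c=[cv2.resize(x[:,:,::-1],(400,400)) for x in (im[150:260,250:420],im2[150:310,330:490])]
cv2.imwrite('pics/c4.png',np.hstack(c))
E
```

```text
7.5 [ 0.49124679 -0.2865788   0.26292882] [-0.29526597 -0.66884376 -0.32294553]
[383.86138614 166.68316832]
```

View pics/c4.png

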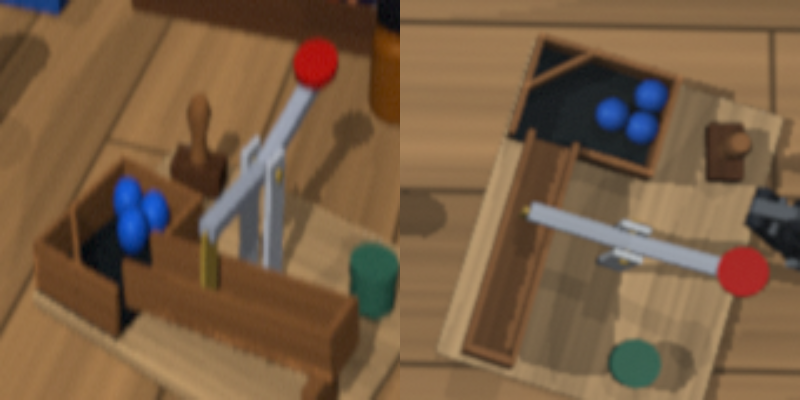

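The pad is back at its rest pixel (383.9,166.7), the gate is shut, and the marbles have not moved between the two pictures.

```bash
python3 -c "
from station import bot
print(bot.hand_in())"
```

```text
the job is handed in; nothing more can be done
None
```

I pressed the blue dispenser's red pad with the closed fingertips and held it at about 6 N for roughly 2 s. All three marbles rolled into the tray. I then let go, raised the tool clear and handed the job in at about 7.5 s. `hand_in()` reports no verdict.

- **Marbles:** in the last pictures all three lie at the right end of their tray, unchanged since the previous pictures 1.35 s earlier.
- **Gate and pad:** the pad is back at the pixel where it started, and the gate is shut.
- **Things on the blue board:** the green tin and the stamp show no movement.
- **Contact:** the force on the tool reads near zero.
- **Yellow dispenser:** I did not look closely at it at the end. The tool passed over it with the fingertips about 110 mm above its pad, and no contact force was felt.
- **Disagreement:** the networks reported the whole lever instead of the pad, so I measured the pad by its colour in the top and side views. That gave a pad height of 115 mm against the stated 118 mm, and the wrist camera confirmed the position to about 1 pixel.

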